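# Load a soap bar through the sprung flap of a flaking mill

## Robot

A 6-joint arm with a two-finger parallel gripper is mounted at the origin on the work surface. World frame = base frame: x ahead of the robot, y to its left, z up, the work surface at z = 0. Lengths are in m, angles in degrees, forces in N, time in s.
With the tool pointing down it reaches from about 0.25 to 0.85 m from the base axis. Payload 12.5 kg.
Tool frame: the origin (TCP) lies on the mounting face of the last link; the fingertips stand 186 mm ahead of it and the grasp point (between the pads) lies 167 mm ahead of it (tips_ahead is the distance from the TCP to the fingertips, in m); z points along the fingers, y is the direction in which the jaws open and shut (so a half turn about z gives the same grasp; the last joint's range is limited). The gripper opens to 93 mm and grips with 3 to 60 N. Pads are 15 mm wide; open, the fingers measure 128 mm over their backs; the gripper's body (75 mm by 188 mm) begins 65 mm behind the grasp point.
Start: joints at [-70.05, 20.094, 94.641, -0, 65.266, -4.847], TCP at [0.231, -0.499, 0.405] pointing down, gripper open.
Joint ranges: [-157.81, 157.81], [-45, 120.19], [0.68, 151.7], [-89.99, 269.99], [4.06, 180], [-164.3, 164.3]. Speed limits (degrees/s): [127.2, 127.2, 159.86, 180, 180, 180].

## Interface

Orientations are given as a 3x3 rotation matrix whose columns are the frame's x, y, z axes.
In Python, from workcell import * gives the robot as it stands.
- The arm moves only by the tool apply_moves, never from a script. Its argument "increments" is a list that holds one entry, the list of rows, each a list of 5 numbers: the closure, from 0 (fully open) to 1 (shut), then the shift along the tool's x, y, z in m, then the turn about the tool's z in rad. A call has 1 to 20 rows; each row shifts and turns the pose as measured when the row begins, along the tool's axes as they then stand; what a row does not reach is not made up. A row lasts 1/10 s, in which the tool goes at most 50 mm and 8.59 degrees, less where a joint would pass 70% of its speed; a pose out of reach is approached as far as the arm can. A call with a gripper value outside its range is refused whole. The fingers move at their own pace and stop on an object; "newtons" is the grip in N (left out, the last holds). Time passes only in rows, so rows that do not move let the fingers close. It gives the time, the measured TCP pose, the force and the opening at its end, in the units of the state.
- observe(): the state, without advancing time (a new reading comes with each control period).
- capture(name): name is "scene" or "top" or "wrist"; returns a dict with "img" (420x560x3 uint8, blue, green, red), "K" (3x3 intrinsics, pixels), "k1" (the pictures are not rectified: a ray, as slopes to the right and down, at radius r is drawn at 1 + k1 r^2 times it, then the intrinsics apply), "T" (4x4, takes a point from camera to world coordinates). Camera axes: x right, y down, z forward; pixel columns grow to the right and rows downward; lengths in m; the calibration is good to about 2 mm. A picture is of the moment at which its call begins. There is no depth.
- finish_job(): hands the job in, once; it reports no verdict.
The state is a dict: "t": time; "qpos": joint angles; "qvel": joint speeds; "joint_torque": joint torques, N m; "eef_pos": TCP position; "eef_rot": TCP orientation; "ft_force": force on the tool from outside, world axes, zero at the start; "wrist_torque": the same for the moment, N m; "opening": opening from 0.0 (shut) to 1.0 (fully open).
Only numpy, scipy, OpenCV 4.12 (cv2) and the standard library are available. Lean on these libraries where they do the work, as an engineer would, in place of code of your own. Each camera call takes 0.05 s, during which the arm holds its last target.

## Task

Load the soap mill: take the tall rectangular soap bar off the curing board and feed it upright, foot first, through the mill's mouth, using it to push the sprung flap down and hold it open as it slides past. Press it gently home on the sprung feed plate hidden below until you feel the plate give by about 5 mm (not as much as 8 mm), then let go and leave the bar standing in the mouth on the plate; do not force it against the mill at any time, and do not disturb the other things.

Things in the scene. Friction and masses are not known exactly. Their poses are not given: they have to be found in the camera images.
- bar_mid (a point): Centre (half-way up) of the soap bar to load: plain cream block 30 mm (its x) by 50 mm (its y) by 130 mm tall (z), 150 to 250 g, standing on end on the board: its foot is 65 mm below this point, 18 mm above the table. The tallest of three soaps there. Grip it across the 30 mm (its x) within the top 35 mm: when home, 38 mm or more of it stays above the mouth.
- mouth (a point): Centre of the mouth in the mill's flat top, level with that top, 150 mm above the table; z up. The throat goes straight down, 48 mm along this point's x, 60 mm along its y. The flap is hinged on the +x side (steel barrel, 5 mm high). The bar goes in with its 30 mm thickness along x, its centre 5 to 8 mm towards -x of this point: the open flap needs the +x side and later pushes the bar to the -x wall.
- mill: Soap mill, a fixed grey block 150 x 150 x 150 mm, crank on its -y side; origin under its centre, axes as the mouth's. In its throat lies the feed plate, at a depth set differently each time that cannot be seen or read: 48 to 84 mm below the mouth when unloaded. It is sprung, 1.5 N per mm, 16 mm travel; pushed down 3 to 7 mm (4.5 to 10.5 N) by the bar, the bar is home.
- flap (a joint): Angle of the steel flap closing the mouth (rad): 0 shut and level, 3 mm below the mill's top; grows as its free edge goes down, at most 1.45. 43 mm long from the hinge, 56 mm wide, sprung shut. The foot of the bar meets it part-way to the hinge, so opening it takes a push rising to about 12 N (more if nearer the hinge). Then it rests on the side of the bar at about 1.2, its edge 40 mm below the mouth, with 4 N, and sliding on takes a few newtons.
- board: Fixed wooden curing board, 120 x 300 mm, top 18 mm above the table, on which the three soaps stand in a row along its y, 95 mm apart. Origin at table height under its centre. Other loose things not to disturb: bowl, bulb sprinkler, jar (all below 110 mm) and a brush stand beyond the board and the mill, 0.7 m or more ahead of the robot; a flat stone, 28 mm tall, lies nearer the robot.
- round_soap: Bystander: round soap, 52 mm across and 85 mm tall, on the board. Origin at the centre of its underside.
- short_soap: Bystander: short soap block, 45 x 55 x 62 mm tall, on the board. Origin at the centre of its underside.
Things that resemble listed ones, but are neither listed nor needed, are in the scene too. What is shaped like the part that bears bar_mid but red is not meant.

How it is judged (in metres and radians):
On the way, in this order (a step that is already met when the one before it is completed fails the run):
1. the bar has pushed the flap open and its foot is in the throat (value of joint flap above 0.5 rad and contact force between bar and flap above 0.3 N and z of bar_mid in the frame of mouth below 0.05 m), for 0.1 s.
2. the bar is pressed home: the feed plate gives at least 3 mm (value of joint feed above 0.003 m), for 0.2 s.
At the end, for the whole second after the job is handed in: The bar stands in the throat, upright within 0.12 rad, its centre within 18 mm of the mouth's axis and no more than 20 mm above the mouth, resting on the feed plate (plate pressed at least 0.4 mm by it), the flap open against it, at rest and released (value of joint feed above 0.0004 m and value of joint flap above 0.5 rad and angle between bar_mid's own z axis and vertical below 0.12 rad and horizontal distance between bar_mid and mouth below 0.018 m and z of bar_mid in the frame of mouth below 0.02 m and linear speed of bar below 0.01 m/s); the robot touches nothing.
It fails at once if the feed plate is pushed down 8 mm or more (value of joint feed above 0.008 m).
It fails at once if the bar is forced against the mill or its flap with more than 25 N (contact force between bar and mill above 25 N).
It fails at once if a bystander is moved more than 30 mm (distance of any of round_soap, short_soap, bowl, sprinkler, jar, stone, brush from where it was at the start of the episode above 0.03 m).
It also fails if it takes over 70 s, if anything falls off the work surface, if the arm or the gripper's body presses on something with over 40 N, if the wrist force passes 120 N, or if a joint passes its speed limit or range.

## Working session

There is one attempt and no reset: what is moved stays moved. The work goes in short steps, Python scripts to look and compute and a tool call to move; the robot and the scene stay as the last step left them, time stands still between calls to the robot, and variables do not carry over. Pictures are saved under pics/ and viewed, and the job is handed in when it is done.

Besides the shell and the picture viewer there is one more tool, called after ">>>" in YAML: its name, and indented under it one key for each argument. apply_moves: Moves the arm, as the interface text tells. Its arguments: {"type":"object","properties":{"increments":{"type":"array","items":{"type":"array","items":{"type":"array","items":{"type":"number"}}}},"newtons":{"type":"number"}},"required":["increments"]}

```bash
mkdir -p pics; ls; python3 - <<'E'
from workcell import *
import cv2
s=observe()
print({k:s[k] for k in s})
for n in("scene","top","wrist"):
    c=capture(n);cv2.imwrite(f"pics/{n}0.png",c["img"]);print(n,c["K"],c["k1"],c["T"])
E
```

```text
pics
{'t': 0.0, 'qpos': array([-7.00521343e+01,  2.01224412e+01,  9.46789331e+01, -4.27764543e-03,
        6.52642734e+01, -4.84724294e+00]), 'qvel': array([-0.00566891, -0.15253065, -0.03168328,  0.10122068, -0.0134581 ,
       -0.01595807]), 'joint_torque': array([-4.77244230e-04, -4.97334623e+01, -2.85259849e+01,  6.99000712e-02,
        2.57732224e-02, -1.09115872e-04]), 'eef_pos': array([ 0.23062445, -0.49915436,  0.40420627]), 'eef_rot': array([[ 9.07800172e-01,  4.19402718e-01, -4.54635542e-04],
       [ 4.19402964e-01, -9.07799561e-01,  1.05388938e-03],
       [ 2.92861263e-05, -1.14739646e-03, -9.99999341e-01]]), 'ft_force': array([-0.24275406,  0.29755501, -0.07523434]), 'wrist_torque': array([ 0.05968505, -0.03776802,  0.03436256]), 'opening': 0.9993249968463583}
scene [[392.6565921    0.         281.64187721]
 [  0.         392.6565921  206.04996628]
 [  0.           0.           1.        ]] -0.07195999038486416 [[-7.83597850e-04  7.29732845e-01 -6.83731936e-01  1.33278328e+00]
 [ 9.99834252e-01  1.30084254e-02  1.27377513e-02 -3.47806321e-02]
 [ 1.81894314e-02 -6.836086
[... 251 characters left out ...]
79297887 [[-2.76593343e-02 -9.81297619e-01  1.90499198e-01  3.58547996e-01]
 [-9.99601668e-01  2.82214326e-02  2.37837413e-04 -2.27075825e-02]
 [-5.60954956e-03 -1.90416738e-01 -9.81687322e-01  1.29772522e+00]
 [ 0.00000000e+00  0.00000000e+00  0.00000000e+00  1.00000000e+00]]
wrist [[325.75744182   0.         276.41130662]
 [  0.         325.75744182 205.45667818]
 [  0.           0.           1.        ]] -0.01226251030328283 [[ 4.19959105e-01 -8.66168173e-01 -2.70900436e-01  3.06120467e-01]
 [-9.07542819e-01 -4.00609743e-01 -1.26007406e-01 -4.64252378e-01]
 [ 6.18250329e-04  2.98771702e-01 -9.54324414e-01  3.84176953e-01]
 [ 0.00000000e+00  0.00000000e+00  0.00000000e+00  1.00000000e+00]]
```

View pics/scene0.png

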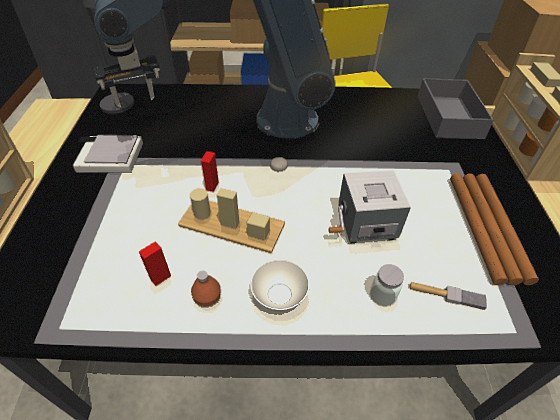

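View pics/top0.png

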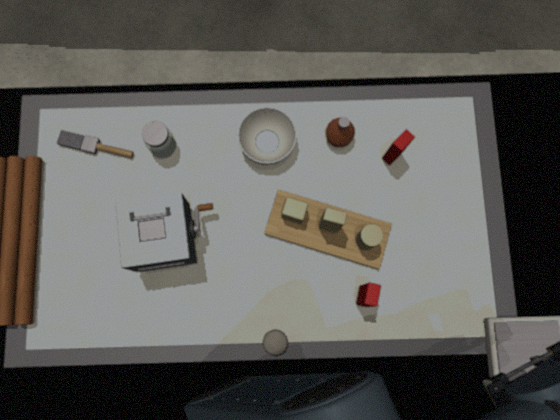

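The top view shows the mill at (155,232), with its hinge barrel at (150,214) and its crank at (205,208). The board runs from (270,215) to (385,245), and the red lookalikes are at (400,147) and (369,295). Candidates for the bar are the cream block in the middle of the board, top (333,219) / scene (228,208), and the two red blocks. The cream one fits because it is the tallest on the board and isn't red. I'll confirm that with enlarged crops.

```bash
python3 - <<'E'
import cv2,numpy as np
t=cv2.imread("pics/top0.png");s=cv2.imread("pics/scene0.png")
a=cv2.resize(t[180:275,255:400],None,fx=5,fy=5,interpolation=cv2.INTER_CUBIC);cv2.imwrite("pics/c1.png",a)
a=cv2.resize(t[185:275,105:225],None,fx=6,fy=6,interpolation=cv2.INTER_CUBIC);cv2.imwrite("pics/c2.png",a)
a=cv2.resize(s[175:255,170:295],None,fx=6,fy=6,interpolation=cv2.INTER_CUBIC);cv2.imwrite("pics/c3.png",a)
a=cv2.resize(s[165:250,325:420],None,fx=6,fy=6,interpolation=cv2.INTER_CUBIC);cv2.imwrite("pics/c4.png",a)
E
```

```text
(no output)
```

View pics/c1.png

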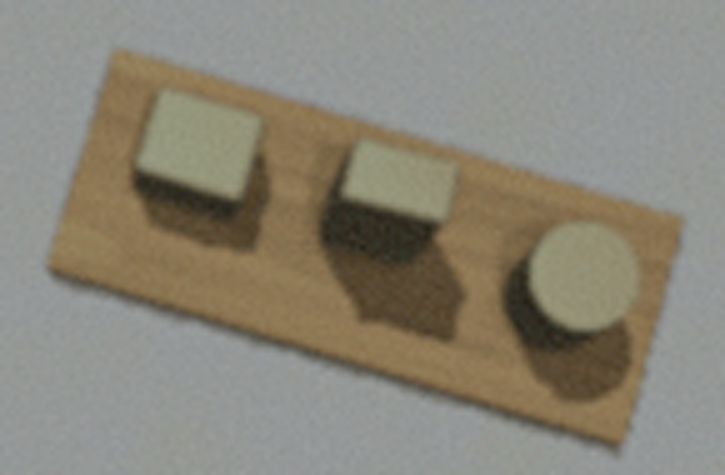

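View pics/c2.png

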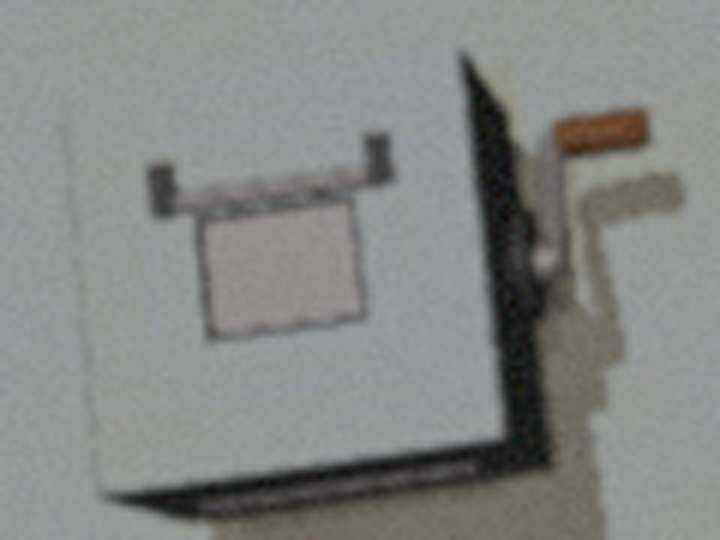

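View pics/c3.png

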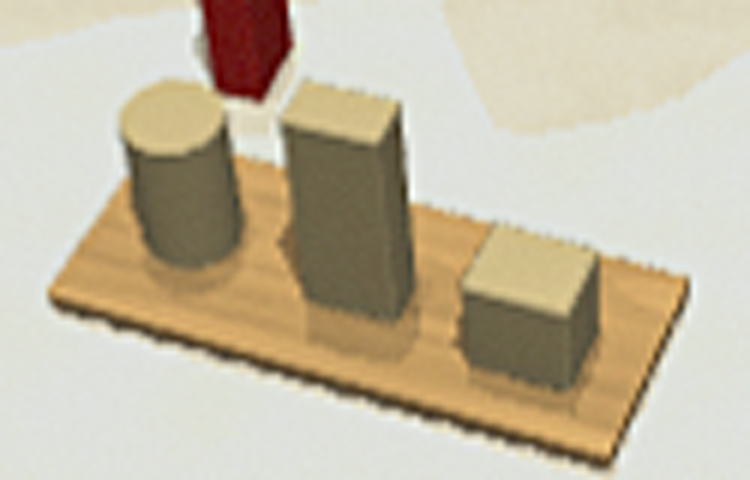

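View pics/c4.png

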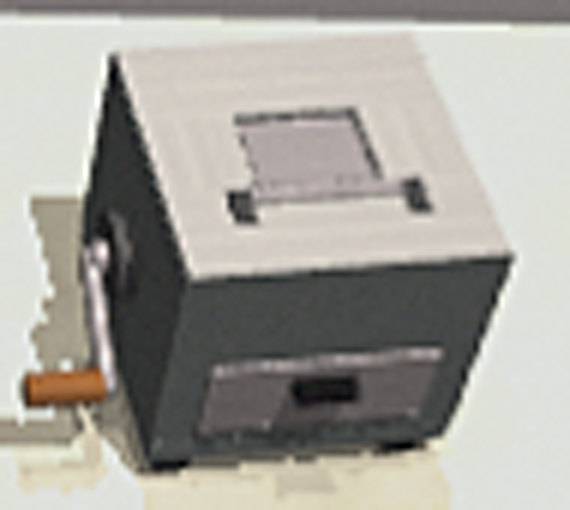

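The crops confirm it: the cream block in the middle of the board (c1 (400,180), c3 (345,200)) is the tallest there. The mill's hinge is on the far (+x) side and its crank is on -y. Next I'll fit both poses from the corner pixels in the two views.

```bash
cat > h.py <<'E'
import numpy as np,cv2
from scipy.optimize import least_squares
def proj(P,c):
    T=np.linalg.inv(c["T"]);p=P@T[:3,:3].T+T[:3,3]
    s=p[:,:2]/p[:,2:];r2=(s**2).sum(1,keepdims=True);s=s*(1+c["k1"]*r2)
    return s*[c["K"][0,0],c["K"][1,1]]+[c["K"][0,2],c["K"][1,2]]
def uncrop(p,off,s): return (np.array(p,float)+.5)/s-.5+off
def rect(x,y,a,w,h,z,ox=0,oy=0):
    q=np.array([[1,1],[1,-1],[-1,-1],[-1,1]])*[w/2,h/2]+[ox,oy]
    R=np.array([[np.cos(a),-np.sin(a)],[np.sin(a),np.cos(a)]])
    return np.c_[q@R.T+[x,y],np.full(4,z)]
E
python3 - <<'E'
from workcell import *
from h import *
ct,cs=capture("top"),capture("scene")
# order: (+x+y),(+x-y),(-x-y),(-x+y); top: +x up, +y left. scene: +x down, +y right
bt=uncrop([(360,138),(457,160),(440,222),(341,195)],[255,180],5)
bs=uncrop([(383,143),(282,120),(308,80),(402,100)],[170,175],6)
mt=uncrop([(62,85),(462,52),(505,440),(103,492)],[105,185],6)
ms=uncrop([(513,258),(190,278),(112,52),(412,35)],[325,165],6)
def fit(w,h,z,t,s,x0):
    for use in ("both","top","scene"):
        f=lambda p:np.r_[(0 if use=="scene" else 1)*(proj(rect(*p,w,h,z),ct)-t).ravel(),(0 if use=="top" else 1)*(proj(rect(*p,w,h,z),cs)-s).ravel()]
        r=least_squares(f,x0,loss='soft_l1');print(use,r.x[:2].round(4),np.degrees(r.x[2]).round(2),f(r.x).round(1))
fit(.03,.05,.148,bt,bs,[.6,-.15,-.2])
fit(.15,.15,.15,mt,ms,[.6,.2,.1])
# mouth visible rect; flap surface z~.147-.150
ot=uncrop([(205,215),(352,200),(367,318),(212,340)],[105,185],6)
E
```

```text
both [ 0.5724 -0.1733] -16.18 [-2.2 -0.9 -0.1  0.1  0.3  0.3 -1.5  0.3 -0.6  0.2 -1.   0.1 -1.1 -0.6
  0.1 -0.1]
top [ 0.5724 -0.1752] -16.57 [-1.3 -1.   0.8  0.2  1.1  0.4 -0.7  0.2 -0.   0.  -0.   0.  -0.  -0.
 -0.  -0. ]
scene [ 0.5727 -0.1715] -16.28 [-0.  -0.  -0.   0.  -0.   0.  -0.   0.   0.   0.3 -0.3  0.2 -0.4 -0.5
  0.8 -0. ]
both [0.553  0.2389] 5.98 [ 0.4  2.1 -0.6 -1.  -1.  -0.6 -1.3 -0.3 -0.8 -0.2 -1.3  0.1 -0.2 -0.3
 -0.4 -0.2]
top [0.5523 0.2373] 5.91 [ 1.1  2.3  0.1 -0.7 -0.4 -0.3 -0.6 -0.1 -0.  -0.  -0.  -0.  -0.  -0.
 -0.  -0. ]
scene [0.5536 0.2407] 6.44 [-0.   0.  -0.  -0.  -0.  -0.  -0.  -0.   0.  -0.2 -0.3  0.4  0.3 -0.
 -0.  -0.2]
```

>>> apply_moves:
  increments:
    - [[0, 0, 0, 0, -0.14], [0, 0, 0, 0, -0.14], [0, 0, 0, 0, -0.14], [0, 0, 0, 0, -0.14], [0, 0, 0, 0, -0.14], [0, 0, 0, 0, -0.14], [0, 0, 0, 0, 0]]

```text
t: 0.95
eef_pos: [0.2306, -0.4991, 0.4037]
eef_rot: [[0.262, 0.965, -0.001], [0.965, -0.262, 0.002], [0.002, -0.001, -1.0]]
ft_force: [0.6, -0.6, -0.6]
opening: 0.999
```

```bash
cat >> h.py <<'E'
def go(s,xy,z,yaw_y):
    "shift in tool axes, turn about tool z, to bring TCP to xy,z and tool y axis to yaw_y (deg, mod 180)"
    R=s["eef_rot"];d=np.array([*xy,z])-s["eef_pos"]
    cur=np.degrees(np.arctan2(R[1,1],R[0,1]));da=(yaw_y-cur+90)%180-90
    print("t",s["t"],"pos",s["eef_pos"].round(4),"tooly yaw",cur.round(2),"tilt z",R[:,2].round(4),"q",s["qpos"].round(1))
    print("shift tool",(R.T@d).round(4),"turn rad",-np.radians(da).round(4),"F",s["ft_force"].round(2),"op",round(s["opening"],3))
E
python3 -c "
from workcell import *
from h import *
go(observe(),(.5724,-.1733),.404,-16.2)"
```

```text
t 0.95 pos [ 0.2306 -0.4991  0.4037] tooly yaw -15.21 tilt z [-8.0e-04  2.2e-03 -1.0e+00] q [-70.1  20.2  94.7   0.   65.3 -54.8]
shift tool [4.040e-01 2.443e-01 1.000e-04] turn rad 0.0172 F [ 0.65 -0.63 -0.58] op 0.999
```

>>> apply_moves:
  increments:
    - [[0, 0.037, 0.022, 0, 0], [0, 0.037, 0.022, 0, 0], [0, 0.037, 0.022, 0, 0], [0, 0.037, 0.022, 0, 0], [0, 0.037, 0.022, 0, 0], [0, 0.037, 0.022, 0, 0], [0, 0.037, 0.022, 0, 0], [0, 0.037, 0.022, 0, 0], [0, 0.037, 0.022, 0, 0], [0, 0.037, 0.022, 0, 0], [0, 0.034, 0.024, 0, 0.017], [0, 0, 0, 0, 0], [0, 0, 0, 0, 0]]

```text
t: 2.25
eef_pos: [0.5925, -0.1686, 0.4032]
eef_rot: [[0.34, 0.94, -0.0], [0.94, -0.34, 0.001], [0.001, -0.001, -1.0]]
ft_force: [-0.9, -0.2, 0.4]
opening: 1.0
```

```bash
python3 -c "
from workcell import *
from h import *
go(observe(),(.5724,-.1733),.404,-16.2)
c=capture('wrist');cv2.imwrite('pics/w1.png',c['img'])
print(proj(rect(.5724,-.1733,np.radians(-16.2),.03,.05,.148),c).round(1))"
```

```text
t 2.25 pos [ 0.5925 -0.1686  0.4032] tooly yaw -19.87 tilt z [-2.0e-04  1.2e-03 -1.0e+00] q [-20.2  27.1  84.4   0.1  68.6  -0.4]
shift tool [-0.0113 -0.0173 -0.0008] turn rad -0.0641 F [-0.86 -0.2   0.37] op 1.0
[[271.5 199.2]
 [275.8 259.2]
 [238.3 261.3]
 [231.8 201.6]]
```

View pics/w1.png

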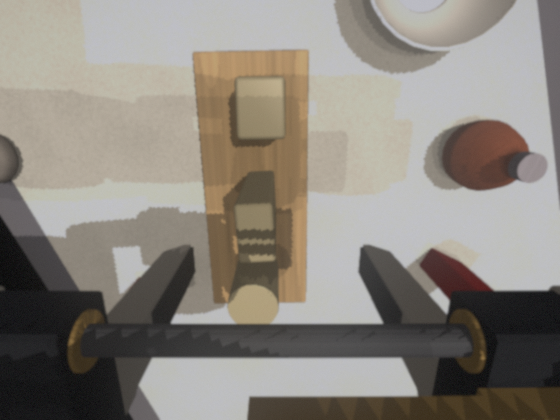

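The wrist view shows the bar's top at about (236-274, 203-261) between the open fingers, with the short soap at (260,107) and the round soap at (254,303). I'll enlarge it to refine the fit.

```bash
python3 - <<'E'
import cv2
t=cv2.imread("pics/w1.png")
a=t[160:300,190:330];a=cv2.convertScaleAbs(a,alpha=1.5,beta=10)
cv2.imwrite("pics/c5.png",cv2.resize(a,None,fx=4.2,fy=4.2,interpolation=cv2.INTER_CUBIC))
E
```

```text
(no output)
```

View pics/c5.png

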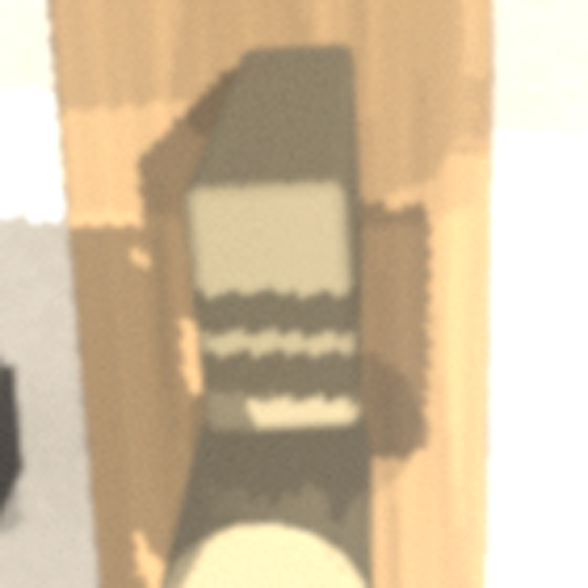

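```bash
python3 - <<'E'
from workcell import *
from h import *
ct,cs,cw=capture("top"),capture("scene"),capture("wrist")
w=uncrop([(346,180),(358,425),(206,432),(190,188)],[190,160],4.2)
bs=uncrop([(383,143),(282,120),(308,80),(402,100)],[170,175],6)
bt=uncrop([(360,138),(457,160),(440,222),(341,195)],[255,180],5)
f=lambda p:(proj(rect(*p,.03,.05,.148),cw)-w).ravel()
r=least_squares(f,[.57,-.17,-.28]);print(r.x[:2].round(4),np.degrees(r.x[2]),f(r.x).round(1))
f=lambda p:np.r_[f2(p,cw,w),f2(p,ct,bt),f2(p,cs,bs)]
f2=lambda p,c,w:(proj(rect(*p,.03,.05,.148),c)-w).ravel()
r=least_squares(f,[.57,-.17,-.28],loss='soft_l1');print(r.x[:2].round(4),np.degrees(r.x[2]))
s=observe();R=s["eef_rot"]
# grasp point projected at bar top
go(s,(.5724,-.1728),.148-.012+.167,np.degrees(r.x[2]))
E
```

```text
[ 0.5715 -0.1765] -17.68305797063846 [ 1.1 -0.4  0.8  0.9 -0.4  0.6 -1.4 -0.9]
[ 0.5716 -0.1761] -17.361004163802225
t 2.45 pos [ 0.5917 -0.1699  0.4037] tooly yaw -19.88 tilt z [ 3.e-04  1.e-03 -1.e+00] q [-20.4  27.   84.4   0.1  68.6  -0.5]
shift tool [-0.0094 -0.0171  0.1007] turn rad -0.0439 F [-0.13  0.14 -0.03] op 0.997
```

>>> apply_moves:
  increments:
    - [[0, -0.012, -0.017, 0, -0.047], [0, 0, 0, 0, 0], [0, 0, 0, 0, 0]]
  newtons: 35

```text
t: 2.75
eef_pos: [0.5697, -0.1777, 0.4043]
eef_rot: [[0.3, 0.954, 0.001], [0.954, -0.3, 0.001], [0.001, 0.001, -1.0]]
ft_force: [0.5, -0.0, -0.0]
opening: 1.0
```

```bash
python3 -c "
from workcell import *
from h import *
go(observe(),(.5718,-.1752),.303,-17.2)"
```

```text
t 2.75 pos [ 0.5697 -0.1777  0.4043] tooly yaw -17.44 tilt z [ 1.e-03  7.e-04 -1.e+00] q [-21.8  25.   87.5   0.1  67.5  -4.4]
shift tool [0.0029 0.0012 0.1013] turn rad -0.0042 F [ 0.46 -0.01 -0.03] op 1.0
```

>>> apply_moves:
  increments:
    - [[0, 0.002, 0.001, 0.02, 0], [0, 0, 0, 0.02, 0], [0, 0, 0, 0.02, 0], [0, 0, 0, 0.02, 0], [0, 0, 0, 0.02, 0], [0, 0, 0, 0, 0]]

```text
t: 3.35
eef_pos: [0.5728, -0.178, 0.3027]
eef_rot: [[0.309, 0.951, 0.006], [0.951, -0.309, -0.001], [0.001, 0.006, -1.0]]
ft_force: [-0.5, 0.4, -0.3]
opening: 1.004
```

```bash
python3 -c "
from workcell import *
from h import *
go(observe(),(.5718,-.1752),.303,-17.2)
c=capture('wrist');cv2.imwrite('pics/w2.png',c['img'])"
```

```text
t 3.35 pos [ 0.5728 -0.178   0.3027] tooly yaw -18.02 tilt z [ 0.0058 -0.001  -1.    ] q [-21.7  31.8  92.1   0.1  55.7  -3.8]
shift tool [ 0.0023 -0.0018 -0.0003] turn rad -0.0143 F [-0.47  0.44 -0.31] op 1.004
```

View pics/w2.png

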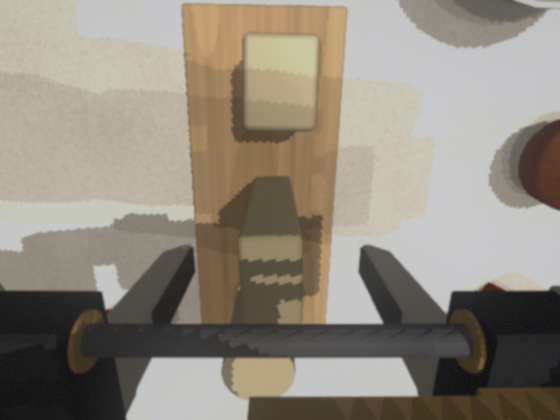

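```bash
python3 -c "
from workcell import *
from h import *
c=capture('wrist')
for p in [(.5718,-.1752),(.5715,-.1765),(.5727,-.1735)]: print(proj(rect(*p,np.radians(-17.4),.03,.05,.148),c).round(1).tolist())
cv2.imwrite('pics/c6.png',cv2.resize(cv2.convertScaleAbs(c['img'][190:340,200:340],alpha=1.5,beta=10),None,fx=4,fy=4,interpolation=cv2.INTER_CUBIC))
"
```

```text
[[302.2, 233.2], [300.8, 326.4], [240.5, 327.3], [235.6, 234.1]]
[[302.4, 235.9], [301.0, 328.7], [240.8, 329.5], [236.0, 236.8]]
[[303.0, 229.3], [301.5, 323.2], [241.0, 324.1], [236.2, 230.1]]
```

View pics/c6.png

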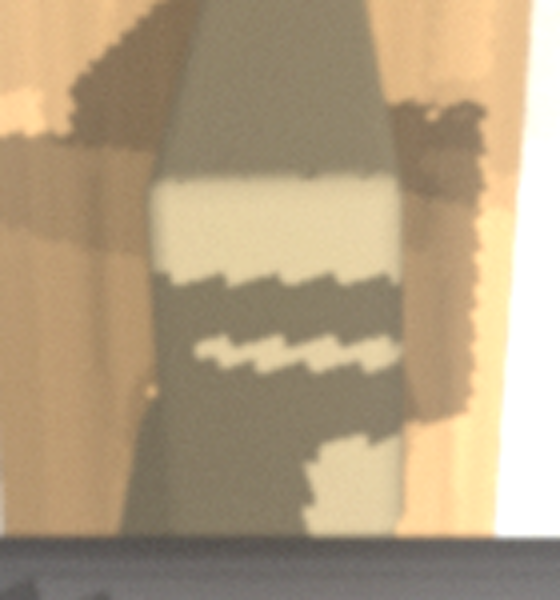

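>>> apply_moves:
  increments:
    - [[0, 0.002, -0.002, 0, -0.01], [0.3, 0, 0, 0, 0], [0.6, 0, 0, 0, 0], [1, 0, 0, 0, 0], [1, 0, 0, 0, 0], [1, 0, 0, 0, 0], [1, 0, 0, 0, 0], [1, 0, 0, 0, 0], [1, 0, 0, 0, 0], [1, 0, 0, 0, 0]]
  newtons: 35

```text
t: 4.45
eef_pos: [0.5728, -0.1758, 0.3098]
eef_rot: [[0.299, 0.954, 0.015], [0.954, -0.299, -0.005], [0.0, 0.016, -1.0]]
ft_force: [0.3, -0.6, 0.4]
opening: 0.324
```

```bash
python3 -c "
from workcell import *
from h import *
go(observe(),(.5718,-.176),.303,-17.2)
c=capture('wrist');cv2.imwrite('pics/w3.png',c['img'])"
```

```text
t 4.45 pos [ 0.5728 -0.1758  0.3098] tooly yaw -17.41 tilt z [ 0.0151 -0.0047 -0.9999] q [-21.5  31.2  92.1   0.1  55.8  -4.2]
shift tool [-0.0005 -0.001   0.0068] turn rad -0.0037 F [ 0.29 -0.56  0.42] op 0.324
```

View pics/w3.png

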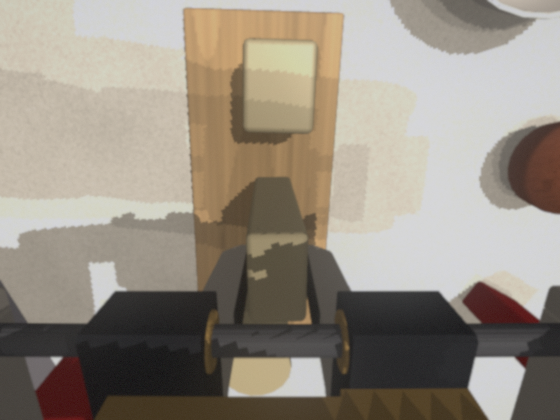

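>>> apply_moves:
  increments:
    - [[1, 0, 0, 0, 0], [1, 0, 0, 0, 0], [1, 0, 0, 0, 0]]

```text
t: 4.8
eef_pos: [0.5728, -0.1758, 0.3097]
eef_rot: [[0.299, 0.954, 0.015], [0.954, -0.299, -0.005], [-0.0, 0.016, -1.0]]
ft_force: [-0.8, 0.5, 0.4]
opening: 0.322
```

```bash
python3 -c "
from workcell import *
from h import *
s=observe();go(s,(.5718,-.176),.303,-17.2);print(s['wrist_torque'],s['qvel'])"
```

```text
t 4.8 pos [ 0.5728 -0.1758  0.3097] tooly yaw -17.42 tilt z [ 0.015  -0.0047 -0.9999] q [-21.5  31.2  92.1   0.1  55.8  -4.2]
shift tool [-0.0004 -0.001   0.0067] turn rad -0.0038 F [-0.83  0.53  0.41] op 0.322
[-0.00610641  0.03956221 -0.00947788] [-0.0493407  -0.06814553 -0.03804247 -0.03844578 -0.08160848 -0.0508263 ]
```

The grip closed at 30 mm, but the tool crept up 7 mm, so the grasp is shallow. I'll open slightly, go down slowly and grip again.

>>> apply_moves:
  increments:
    - [[0.45, 0, 0, 0, 0], [0.45, 0, 0, 0, 0], [0.45, 0, 0, 0, 0], [0.45, 0, 0, 0.003, 0], [0.45, 0, 0, 0.003, 0], [0.45, 0, 0, 0.001, 0], [0.45, 0, 0, 0, 0], [0.45, 0, 0, 0, 0]]
  newtons: 45

```text
t: 5.6
eef_pos: [0.5729, -0.1758, 0.3018]
eef_rot: [[0.299, 0.954, 0.015], [0.954, -0.299, -0.004], [0.0, 0.016, -1.0]]
ft_force: [0.5, 0.1, -0.1]
opening: 0.552
```

```bash
python3 -c "
from workcell import *
from h import *
s=observe();go(s,(.5718,-.176),.303,-17.2);print(s['qvel'])"
```

```text
t 5.6 pos [ 0.5729 -0.1758  0.3018] tooly yaw -17.42 tilt z [ 0.0149 -0.0045 -0.9999] q [-21.5  31.8  92.4   0.1  54.9  -4.2]
shift tool [-0.0005 -0.001  -0.0012] turn rad -0.0038 F [ 0.53  0.09 -0.11] op 0.552
[-0.02151162  0.07928076  0.09268695 -0.04619279 -0.09914075  0.03305858]
```

>>> apply_moves:
  increments:
    - [[1, 0, 0, 0, 0], [1, 0, 0, 0, 0], [1, 0, 0, 0, 0], [1, 0, 0, 0, 0], [1, 0, 0, 0, 0], [1, 0, 0, 0, 0], [1, 0, 0, -0.005, 0], [1, 0, 0, -0.01, 0], [1, 0, 0, -0.02, 0], [1, 0, 0, -0.02, 0], [1, 0, 0, -0.02, 0], [1, 0, 0, -0.02, 0], [1, 0, 0, -0.02, 0], [1, 0, 0, -0.02, 0], [1, 0, 0, -0.02, 0], [1, 0, 0, -0.01, 0], [1, 0, 0, 0, 0], [1, 0, 0, 0, 0]]
  newtons: 45

```text
t: 7.4
eef_pos: [0.5691, -0.1745, 0.479]
eef_rot: [[0.299, 0.954, 0.017], [0.954, -0.299, -0.005], [0.0, 0.017, -1.0]]
ft_force: [-0.7, 0.4, -2.3]
opening: 0.319
```

```bash
python3 -c "
from workcell import *
from h import *
s=observe();go(s,(.55,.238),.48,6);print(s['qvel'])
c=capture('wrist');cv2.imwrite('pics/w4.png',c['img'])
"
```

```text
t 7.4 pos [ 0.5691 -0.1745  0.479 ] tooly yaw -17.42 tilt z [ 0.0166 -0.005  -0.9998] q [-21.5  21.2  82.5   0.1  75.4  -4.1]
shift tool [ 0.3878 -0.1417 -0.0034] turn rad -0.4087 F [-0.67  0.43 -2.33] op 0.319
[ 0.12531531 -0.19276081 -0.06863073  0.055804    0.07919332 -0.02136895]
```

View pics/w4.png

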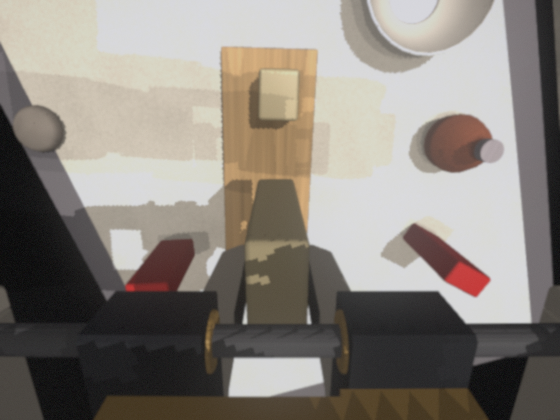

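>>> apply_moves:
  increments:
    - [[1, 0, 0, 0, -0.05], [1, 0, 0, 0, -0.1], [1, 0, 0, 0, -0.1], [1, 0, 0, 0, -0.1], [1, 0, 0, 0, -0.04], [1, 0, 0, 0, 0], [1, 0, 0, 0, 0]]

```text
t: 8.15
eef_pos: [0.569, -0.1744, 0.4711]
eef_rot: [[-0.1, 0.995, 0.005], [0.995, 0.1, -0.001], [-0.001, 0.005, -1.0]]
ft_force: [0.2, 0.5, -1.7]
opening: 0.322
```

```bash
python3 -c "
from workcell import *
from h import *
s=observe();go(s,(.55,.238),.48,6)
"
```

```text
t 8.15 pos [ 0.569  -0.1744  0.4711] tooly yaw 5.74 tilt z [ 5.3e-03 -5.0e-04 -1.0e+00] q [-21.5  21.6  82.9   0.1  75.2 -27.3]
shift tool [ 0.4123  0.0224 -0.0092] turn rad -0.0045 F [ 0.24  0.49 -1.67] op 0.322
```

>>> apply_moves:
  increments:
    - [[1, 0.01, 0, -0.004, 0], [1, 0.025, 0.002, -0.004, 0], [1, 0.035, 0.002, 0, 0], [1, 0.035, 0.002, 0, 0], [1, 0.035, 0.002, 0, 0], [1, 0.035, 0.002, 0, 0], [1, 0.035, 0.002, 0, 0], [1, 0.035, 0.002, 0, 0], [1, 0.035, 0.002, 0, 0], [1, 0.035, 0.002, 0, 0], [1, 0.03, 0.002, 0, 0], [1, 0.02, 0.002, 0, 0], [1, 0.01, 0, 0, 0], [1, 0.005, 0, 0, 0], [1, 0, 0, 0, 0], [1, 0, 0, 0, 0]]

```text
t: 9.75
eef_pos: [0.55, 0.2267, 0.4814]
eef_rot: [[-0.086, 0.996, 0.005], [0.996, 0.086, 0.001], [0.001, 0.006, -1.0]]
ft_force: [0.5, -0.1, -1.5]
opening: 0.317
```

```bash
python3 -c "
from workcell import *
from h import *
s=observe();go(s,(.547,.238),.48,6)
for n in ('wrist','top','scene'):
  c=capture(n);cv2.imwrite('pics/%s5.png'%n,c['img'])
"
```

```text
t 9.75 pos [0.55   0.2267 0.4814] tooly yaw 4.94 tilt z [ 0.0054  0.0014 -1.    ] q [17.9 21.1 82.1 -0.  76.4 13. ]
shift tool [ 0.0115 -0.002   0.0014] turn rad -0.0185 F [ 0.54 -0.12 -1.49] op 0.317
```

View pics/wrist5.png

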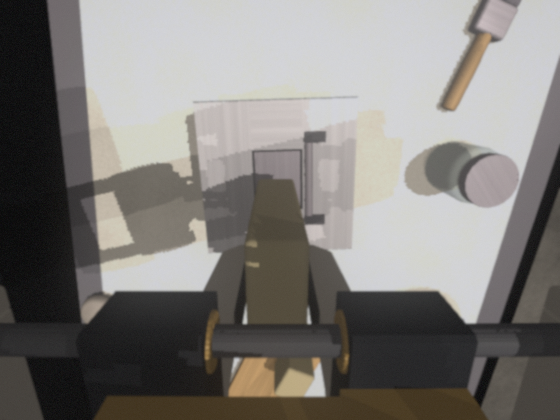

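View pics/scene5.png

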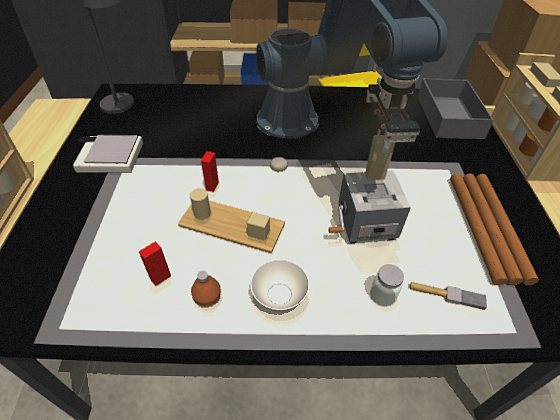

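The wrist view shows the bar in hand, with its foot's far edge at about (258-294, 180). Below it are the mouth (253-301, from 150) and the mill top (205-355, 100-250). I'll enlarge to get the relative offset.

```bash
python3 - <<'E'
import cv2
t=cv2.imread("pics/wrist5.png")
a=cv2.convertScaleAbs(t[90:260,185:375],alpha=1.6,beta=10)
cv2.imwrite("pics/c7.png",cv2.resize(a,None,fx=4,fy=4,interpolation=cv2.INTER_CUBIC)[:600])
a=cv2.convertScaleAbs(t[140:260,230:340],alpha=2,beta=10)
cv2.imwrite("pics/c8.png",cv2.resize(a,None,fx=5,fy=5,interpolation=cv2.INTER_CUBIC))
E
```

```text
(no output)
```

View pics/c7.png

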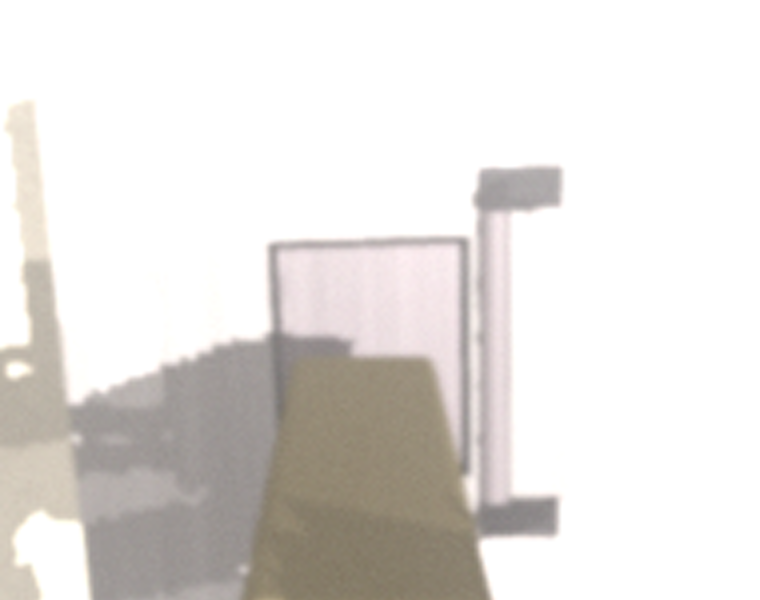

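View pics/c8.png

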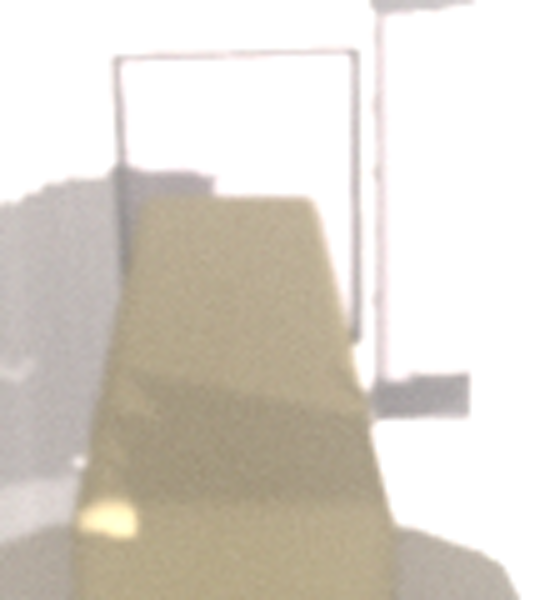

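```bash
cat > m.py <<'E'
from workcell import *
from h import *
c=capture("wrist");s=observe();F=s["eef_pos"]+s["eef_rot"]@[0,0,.2838]
m=uncrop([(468,238),(468,472),(270,243)],[185,90],4)
M=np.array([(357,97),(353,248),(207,253),(194,101)],float)
f=lambda p:(proj(rect(*p,.048,.060,.15)[[0,1,3]],c)-m).ravel()
r=least_squares(f,[.55,.24,.1]);print("mouth",r.x[:2].round(4),np.degrees(r.x[2]).round(2),f(r.x).round(1))
f2=lambda p:(proj(rect(*p,.15,.15,.15),c)-M).ravel()
q=least_squares(f2,[.55,.24,.1]);print("mill",q.x[:2].round(4),np.degrees(q.x[2]).round(2),f2(q.x).round(1))
b=uncrop([(430,357),(296,357)],[185,90],4)
g=lambda p:(proj(rect(p[0],p[1],np.radians(5),.03,.05,F[2])[[0,3]],c)-b).ravel()
k=least_squares(g,[.55,.22]);print("foot fit",k.x.round(4),g(k.x).round(1),"foot from TCP",F.round(4))
E
python3 m.py
```

```text
mouth [0.5516 0.2386] 6.39 [ 0.3 -0.5  0.4  1.  -0.7 -0.4]
mill [0.552  0.2388] 6.61 [ 0.9 -0.  -1.6 -0.3  1.3 -1.1 -0.7  1. ]
foot fit [0.5506 0.2255] [ 1.4 -0.  -1.4  0.1] foot from TCP [0.5516 0.2271 0.1976]
```

>>> apply_moves:
  increments:
    - [[1, 0.004, -0.002, 0, -0.012], [1, 0.004, -0.001, 0.002, -0.01], [1, 0.003, -0.001, 0.003, 0], [1, 0.001, 0, 0.003, 0], [1, 0, 0, 0.003, 0], [1, 0, 0, 0.003, 0], [1, 0, 0, 0.002, 0], [1, 0, 0, 0, 0], [1, 0, 0, 0, 0]]

```text
t: 10.85
eef_pos: [0.5447, 0.2385, 0.4635]
eef_rot: [[-0.109, 0.994, 0.005], [0.994, 0.109, 0.001], [0.001, 0.005, -1.0]]
ft_force: [-0.6, -0.5, -1.8]
opening: 0.319
```

```bash
python3 -c "
from workcell import *
from h import *
s=observe();go(s,(.5455,.238),.46,6.3);print('foot',(s['eef_pos']+s['eef_rot']@[0,0,.2838]).round(4))
c=capture('wrist');cv2.imwrite('pics/w6.png',c['img'])
a=cv2.convertScaleAbs(c['img'][110:260,205:355],alpha=1.8,beta=10)
cv2.imwrite('pics/c9.png',cv2.resize(a,None,fx=4,fy=4,interpolation=cv2.INTER_CUBIC))
"
```

```text
t 10.85 pos [0.5447 0.2385 0.4635] tooly yaw 6.23 tilt z [ 0.0048  0.0012 -1.    ] q [19.2 21.8 83.6 -0.  74.2 12.9]
shift tool [-0.0006  0.0007  0.0035] turn rad -0.0012 F [-0.62 -0.5  -1.78] op 0.319
foot [0.5461 0.2388 0.1797]
```

View pics/c9.png

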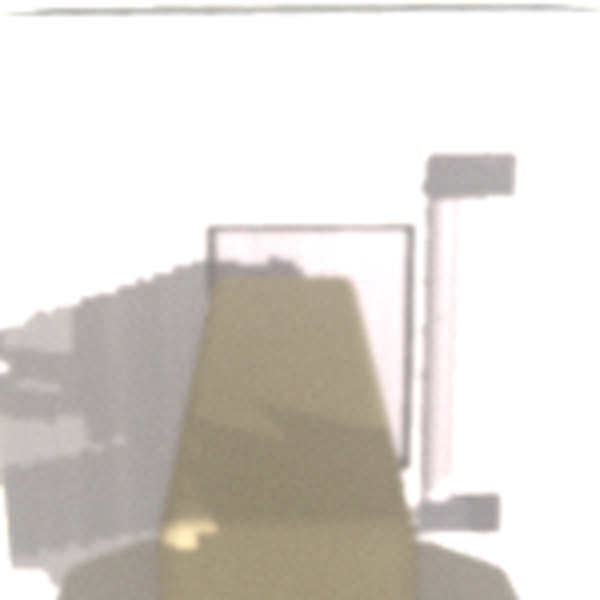

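```bash
sed -i 's/^m=.*/m=uncrop([(412,226),(408,468),(207,227)],[205,110],4)/; s/^b=.*/b=uncrop([(353,278),(215,278)],[205,110],4)/; s/^M=.*/M=np.array([(357,97),(353,248),(207,253),(194,101)],float)/; s/radians(5)/radians(6.2)/' m.py; grep -v '"mill"' m.py >m2.py; cat >>m2.py <<'E'
a=np.radians(6.3);R=np.array([[np.cos(a),-np.sin(a)],[np.sin(a),np.cos(a)]])
print("foot in mouth, visual",(R.T@(k.x-r.x[:2])).round(4),"kin",(R.T@(F[:2]-r.x[:2])).round(4))
E
python3 m2.py
```

```text
mouth [0.5512 0.2382] 6.62 [ 0.6 -0.3  0.2  0.7 -0.8 -0.2]
foot fit [0.5452 0.2371] [ 0.9  0.  -0.9  0. ] foot from TCP [0.5461 0.2388 0.1798]
foot in mouth, visual [-0.006  -0.0004] kin [-0.005   0.0012]
```

>>> apply_moves:
  increments:
    - [[1, 0, 0, 0.003, 0], [1, 0, 0, 0.005, 0], [1, 0, 0, 0.005, 0], [1, 0, 0, 0.005, 0], [1, 0, 0, 0.003, 0], [1, 0, 0, 0.002, 0], [1, 0, 0, 0, 0]]

```text
t: 11.65
eef_pos: [0.5448, 0.2384, 0.4382]
eef_rot: [[-0.108, 0.994, 0.004], [0.994, 0.108, 0.001], [0.001, 0.005, -1.0]]
ft_force: [-0.3, -0.4, -1.3]
opening: 0.322
```

```bash
cat > st.py <<'E'
from workcell import *
from h import *
s=observe();F=s['eef_pos']+s['eef_rot']@[0,0,.2838]
a=np.radians(6.4);R=np.array([[np.cos(a),-np.sin(a)],[np.sin(a),np.cos(a)]])
print('t',s['t'],'foot in mouth mm',((R.T@(F[:2]-[.5517,.2386]))*1000).round(1),'z',((F[2]-.15)*1000).round(1),'tcp z',s['eef_pos'][2].round(4),'tilt',s['eef_rot'][:,2].round(4),'F',s['ft_force'].round(1),'op',round(s['opening'],3),'yaw',np.degrees(np.arctan2(s['eef_rot'][1,1],s['eef_rot'][0,1])).round(2),'tau',s['wrist_torque'].round(2))
E
python3 st.py
```

```text
t 11.65 foot in mouth mm [-5.6  0.8] z 4.4 tcp z 0.4382 tilt [ 0.0044  0.0011 -1.    ] F [-0.3 -0.4 -1.3] op 0.322 yaw 6.22 tau [-0.06 -0.11  0.01]
```

>>> apply_moves:
  increments:
    - [[1, 0, 0, 0.002, 0], [1, 0, 0, 0.002, 0], [1, 0, 0, 0.002, 0], [1, 0, 0, 0.002, 0], [1, 0, 0, 0.002, 0], [1, 0, 0, 0.002, 0]]

```text
t: 12.25
eef_pos: [0.5447, 0.2385, 0.4286]
eef_rot: [[-0.109, 0.994, 0.007], [0.994, 0.109, 0.002], [0.001, 0.007, -1.0]]
ft_force: [-2.7, -1.1, 8.3]
opening: 0.318
```

```bash
python3 st.py
```

```text
t 12.25 foot in mouth mm [-4.9  1.1] z -5.2 tcp z 0.4286 tilt [ 0.007   0.0022 -1.    ] F [-2.7 -1.1  8.3] op 0.318 yaw 6.23 tau [-0.32  0.69  0.06]
```

>>> apply_moves:
  increments:
    - [[1, 0, 0, 0.002, 0], [1, 0, 0, 0.002, 0], [1, 0, 0, 0.002, 0], [1, 0, 0, 0.002, 0]]

```text
t: 12.65
eef_pos: [0.5446, 0.2384, 0.425]
eef_rot: [[-0.109, 0.994, 0.011], [0.994, 0.109, 0.003], [0.002, 0.011, -1.0]]
ft_force: [-2.8, -2.1, 8.2]
opening: 0.321
```

```bash
python3 st.py
```

```text
t 12.65 foot in mouth mm [-3.9  1.1] z -8.8 tcp z 0.425 tilt [ 0.0111  0.0031 -0.9999] F [-2.8 -2.1  8.2] op 0.321 yaw 6.24 tau [-0.34  0.62  0.02]
```

>>> apply_moves:
  increments:
    - [[1, 0, -0.001, 0.005, 0], [1, 0, -0.001, 0.005, 0], [1, 0, 0, 0.005, 0]]

```text
t: 12.95
eef_pos: [0.5427, 0.2383, 0.414]
eef_rot: [[-0.109, 0.994, 0.016], [0.994, 0.109, 0.005], [0.003, 0.017, -1.0]]
ft_force: [-4.6, -0.5, 6.9]
opening: 0.323
```

```bash
python3 st.py
```

```text
t 12.95 foot in mouth mm [-4.2  1.7] z -19.8 tcp z 0.414 tilt [ 0.0163  0.0051 -0.9999] F [-4.6 -0.5  6.9] op 0.323 yaw 6.24 tau [-0.21  1.05 -0.01]
```

>>> apply_moves:
  increments:
    - [[1, 0, 0, 0.005, 0], [1, 0, 0, 0.005, 0], [1, 0, 0, 0.005, 0]]

```text
t: 13.25
eef_pos: [0.5421, 0.2385, 0.3999]
eef_rot: [[-0.109, 0.994, 0.014], [0.994, 0.109, 0.005], [0.004, 0.015, -1.0]]
ft_force: [-4.6, -0.8, 2.9]
opening: 0.321
```

```bash
python3 st.py
```

```text
t 13.25 foot in mouth mm [-5.3  2. ] z -33.9 tcp z 0.3999 tilt [ 0.0143  0.0053 -0.9999] F [-4.6 -0.8  2.9] op 0.321 yaw 6.25 tau [-0.17  0.98  0.03]
```

>>> apply_moves:
  increments:
    - [[1, 0, 0, 0.004, 0], [1, 0, 0, 0.003, 0], [1, 0, 0, 0.002, 0]]

```text
t: 13.55
eef_pos: [0.5419, 0.2386, 0.3896]
eef_rot: [[-0.109, 0.994, 0.013], [0.994, 0.109, 0.005], [0.003, 0.013, -1.0]]
ft_force: [-4.4, -0.0, 1.0]
opening: 0.323
```

```bash
python3 st.py
```

```text
t 13.55 foot in mouth mm [-6.  2.] z -44.1 tcp z 0.3896 tilt [ 0.0125  0.0049 -0.9999] F [-4.4 -0.   1. ] op 0.323 yaw 6.26 tau [-0.11  0.95 -0.03]
```

>>> apply_moves:
  increments:
    - [[1, 0, 0, 0.0012, 0], [1, 0, 0, 0.0012, 0], [1, 0, 0, 0.0012, 0]]

```text
t: 13.85
eef_pos: [0.5417, 0.2385, 0.3847]
eef_rot: [[-0.109, 0.994, 0.01], [0.994, 0.109, 0.004], [0.003, 0.01, -1.0]]
ft_force: [-4.1, -0.5, 0.4]
opening: 0.32
```

```bash
python3 st.py
```

```text
t 13.85 foot in mouth mm [-7.   1.8] z -49.1 tcp z 0.3847 tilt [ 0.01    0.004  -0.9999] F [-4.1 -0.5  0.4] op 0.32 yaw 6.26 tau [-0.19  0.98  0.03]
```

>>> apply_moves:
  increments:
    - [[1, 0, 0.0005, 0.0012, 0], [1, 0, 0.0005, 0.0012, 0], [1, 0, 0, 0.001, 0]]

```text
t: 14.15
eef_pos: [0.5428, 0.2386, 0.3808]
eef_rot: [[-0.109, 0.994, 0.009], [0.994, 0.109, 0.004], [0.003, 0.01, -1.0]]
ft_force: [-4.7, -0.6, 0.6]
opening: 0.318
```

```bash
python3 st.py
```

```text
t 14.15 foot in mouth mm [-6.1  1.8] z -53.0 tcp z 0.3808 tilt [ 0.0094  0.0038 -0.9999] F [-4.7 -0.6  0.6] op 0.318 yaw 6.26 tau [-0.13  0.95  0.03]
```

>>> apply_moves:
  increments:
    - [[1, 0, 0, 0.001, 0], [1, 0, 0, 0.001, 0], [1, 0, 0, 0.001, 0]]

```text
t: 14.45
eef_pos: [0.5428, 0.2386, 0.3776]
eef_rot: [[-0.109, 0.994, 0.009], [0.994, 0.109, 0.004], [0.003, 0.01, -1.0]]
ft_force: [-4.4, -0.3, 0.4]
opening: 0.319
```

```bash
python3 st.py
```

```text
t 14.45 foot in mouth mm [-6.1  1.8] z -56.2 tcp z 0.3776 tilt [ 0.0094  0.0038 -0.9999] F [-4.4 -0.3  0.4] op 0.319 yaw 6.26 tau [-0.17  0.96  0.02]
```

>>> apply_moves:
  increments:
    - [[1, 0, 0, 0.001, 0], [1, 0, 0, 0.0012, 0], [1, 0, 0, 0.001, 0]]

```text
t: 14.75
eef_pos: [0.5428, 0.2386, 0.3741]
eef_rot: [[-0.109, 0.994, 0.01], [0.994, 0.109, 0.004], [0.003, 0.01, -1.0]]
ft_force: [-4.5, -2.1, 0.3]
opening: 0.322
```

```bash
python3 st.py
```

```text
t 14.75 foot in mouth mm [-6.   1.8] z -59.6 tcp z 0.3741 tilt [ 0.0095  0.0038 -0.9999] F [-4.5 -2.1  0.3] op 0.322 yaw 6.26 tau [-0.17  1.    0.03]
```

>>> apply_moves:
  increments:
    - [[1, 0, 0, 0.001, 0], [1, 0, 0, 0.0012, 0], [1, 0, 0, 0.001, 0]]

```text
t: 15.05
eef_pos: [0.5429, 0.2386, 0.3707]
eef_rot: [[-0.109, 0.994, 0.01], [0.994, 0.109, 0.004], [0.003, 0.01, -1.0]]
ft_force: [-3.6, -0.6, 1.1]
opening: 0.326
```

```bash
python3 st.py
```

```text
t 15.05 foot in mouth mm [-6.   1.8] z -63.1 tcp z 0.3707 tilt [ 0.0096  0.0039 -0.9999] F [-3.6 -0.6  1.1] op 0.326 yaw 6.26 tau [-0.18  0.89  0.04]
```

>>> apply_moves:
  increments:
    - [[1, 0, 0, 0.001, 0], [1, 0, 0, 0.001, 0]]

```text
t: 15.25
eef_pos: [0.5429, 0.2386, 0.3685]
eef_rot: [[-0.109, 0.994, 0.01], [0.994, 0.109, 0.004], [0.003, 0.01, -1.0]]
ft_force: [-4.9, -1.1, 0.6]
opening: 0.319
```

```bash
python3 st.py
```

```text
t 15.25 foot in mouth mm [-5.9  1.8] z -65.3 tcp z 0.3685 tilt [ 0.0096  0.0038 -0.9999] F [-4.9 -1.1  0.6] op 0.319 yaw 6.26 tau [-0.2   0.89  0.02]
```

>>> apply_moves:
  increments:
    - [[1, 0, 0, 0.001, 0], [1, 0, 0, 0.001, 0], [1, 0, 0, 0.001, 0]]

```text
t: 15.55
eef_pos: [0.5429, 0.2387, 0.3652]
eef_rot: [[-0.109, 0.994, 0.01], [0.994, 0.109, 0.004], [0.003, 0.01, -1.0]]
ft_force: [-3.5, -0.4, 1.0]
opening: 0.321
```

```bash
python3 st.py
```

```text
t 15.55 foot in mouth mm [-5.9  1.8] z -68.6 tcp z 0.3652 tilt [ 0.0096  0.0039 -0.9999] F [-3.5 -0.4  1. ] op 0.321 yaw 6.26 tau [-0.18  0.91  0.01]
```

>>> apply_moves:
  increments:
    - [[1, 0, 0, 0.001, 0], [1, 0, 0, 0.001, 0], [1, 0, 0, 0.001, 0]]

```text
t: 15.85
eef_pos: [0.543, 0.2387, 0.3619]
eef_rot: [[-0.109, 0.994, 0.01], [0.994, 0.109, 0.004], [0.003, 0.01, -1.0]]
ft_force: [-3.2, 0.1, 0.5]
opening: 0.32
```

```bash
python3 st.py
```

```text
t 15.85 foot in mouth mm [-5.8  1.8] z -71.9 tcp z 0.3619 tilt [ 0.0097  0.0039 -0.9999] F [-3.2  0.1  0.5] op 0.32 yaw 6.26 tau [-0.17  0.93  0.09]
```

>>> apply_moves:
  increments:
    - [[1, 0, 0, 0.001, 0], [1, 0, 0, 0.001, 0], [1, 0, 0, 0.001, 0]]

```text
t: 16.15
eef_pos: [0.543, 0.2387, 0.3586]
eef_rot: [[-0.109, 0.994, 0.01], [0.994, 0.109, 0.004], [0.003, 0.01, -1.0]]
ft_force: [-3.9, -1.3, 0.2]
opening: 0.32
```

```bash
python3 st.py
```

```text
t 16.15 foot in mouth mm [-5.8  1.9] z -75.2 tcp z 0.3586 tilt [ 0.0097  0.0039 -0.9999] F [-3.9 -1.3  0.2] op 0.32 yaw 6.26 tau [-0.15  0.94  0.07]
```

>>> apply_moves:
  increments:
    - [[1, 0, 0, 0.001, 0], [1, 0, 0, 0.001, 0], [1, 0, 0, 0.001, 0]]

```text
t: 16.45
eef_pos: [0.543, 0.2387, 0.3554]
eef_rot: [[-0.109, 0.994, 0.01], [0.994, 0.109, 0.004], [0.003, 0.01, -1.0]]
ft_force: [-4.4, -0.4, 0.5]
opening: 0.322
```

```bash
python3 st.py
```

```text
t 16.45 foot in mouth mm [-5.7  1.9] z -78.4 tcp z 0.3554 tilt [ 0.0098  0.0039 -0.9999] F [-4.4 -0.4  0.5] op 0.322 yaw 6.26 tau [-0.17  0.88  0.02]
```

>>> apply_moves:
  increments:
    - [[1, 0, 0, 0.001, 0], [1, 0, 0, 0.001, 0], [1, 0, 0, 0.001, 0]]

```text
t: 16.75
eef_pos: [0.5431, 0.2387, 0.3521]
eef_rot: [[-0.109, 0.994, 0.01], [0.994, 0.109, 0.004], [0.003, 0.01, -1.0]]
ft_force: [-4.6, 0.3, -0.1]
opening: 0.32
```

```bash
python3 st.py
```

```text
t 16.75 foot in mouth mm [-5.7  1.9] z -81.7 tcp z 0.3521 tilt [ 0.0098  0.0039 -0.9999] F [-4.6  0.3 -0.1] op 0.32 yaw 6.26 tau [-0.18  0.86 -0.  ]
```

```bash
python3 -c "
from workcell import *
from h import *
c=capture('wrist');cv2.imwrite('pics/w7.png',c['img'])
c=capture('scene');cv2.imwrite('pics/s7.png',cv2.resize(c['img'][60:260,300:460],None,fx=3,fy=3,interpolation=cv2.INTER_CUBIC))
"
```

```text
(no output)
```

View pics/w7.png

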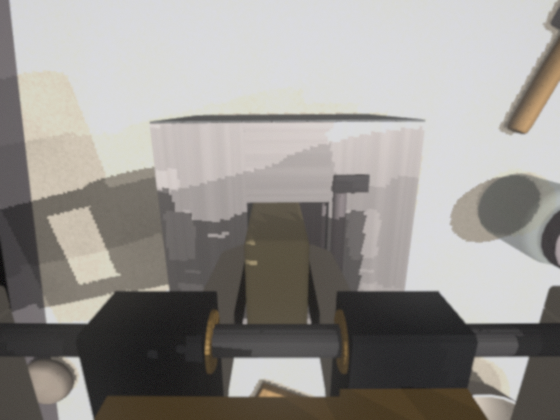

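View pics/s7.png

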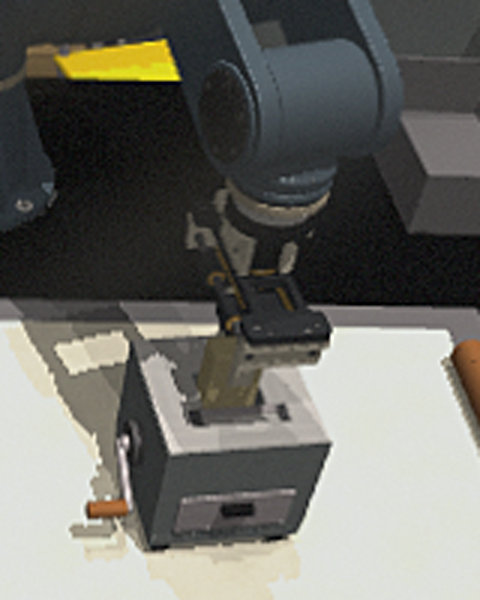

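The wrist view shows the bar going down into the open mouth, with the mouth's far edge at (247-328, 202) and the bar against the -x side. It hasn't slipped in the grip: its top edge is still at (247-306, 237). The plate must be close, so I'll take smaller steps.

>>> apply_moves:
  increments:
    - [[1, 0, 0, 0.001, 0], [1, 0, 0, 0.001, 0]]

```text
t: 17.05
eef_pos: [0.5431, 0.2388, 0.3503]
eef_rot: [[-0.109, 0.994, 0.01], [0.994, 0.109, 0.004], [0.003, 0.01, -1.0]]
ft_force: [-5.0, -0.2, 3.2]
opening: 0.321
```

```bash
python3 st.py
```

```text
t 17.05 foot in mouth mm [-5.7  2. ] z -83.5 tcp z 0.3503 tilt [ 0.0097  0.004  -0.9999] F [-5.  -0.2  3.2] op 0.321 yaw 6.26 tau [-0.23  1.21  0.03]
```

>>> apply_moves:
  increments:
    - [[1, 0, 0, 0.001, 0], [1, 0, 0, 0.001, 0]]

```text
t: 17.25
eef_pos: [0.5431, 0.2388, 0.3487]
eef_rot: [[-0.109, 0.994, 0.01], [0.994, 0.109, 0.004], [0.003, 0.01, -1.0]]
ft_force: [-5.0, -1.5, 4.8]
opening: 0.319
```

```bash
python3 st.py
```

```text
t 17.25 foot in mouth mm [-5.6  2. ] z -85.0 tcp z 0.3487 tilt [ 0.0099  0.0041 -0.9999] F [-5.  -1.5  4.8] op 0.319 yaw 6.26 tau [-0.29  1.37  0.03]
```

>>> apply_moves:
  increments:
    - [[1, 0, 0, 0.0012, 0], [1, 0, 0, 0.0012, 0], [1, 0, 0, 0.0002, 0]]

```text
t: 17.55
eef_pos: [0.543, 0.2388, 0.3474]
eef_rot: [[-0.109, 0.994, 0.01], [0.994, 0.109, 0.004], [0.003, 0.011, -1.0]]
ft_force: [-5.3, -1.3, 3.3]
opening: 0.319
```

```bash
python3 st.py
```

```text
t 17.55 foot in mouth mm [-5.7  2. ] z -86.4 tcp z 0.3474 tilt [ 0.0101  0.0041 -0.9999] F [-5.3 -1.3  3.3] op 0.319 yaw 6.27 tau [-0.26  1.25  0.05]
```

>>> apply_moves:
  increments:
    - [[1, 0, 0, 0.0008, 0], [1, 0, 0, 0.0005, 0]]

```text
t: 17.75
eef_pos: [0.5429, 0.2388, 0.3472]
eef_rot: [[-0.109, 0.994, 0.01], [0.994, 0.109, 0.004], [0.003, 0.011, -1.0]]
ft_force: [-5.9, -1.8, 6.3]
opening: 0.319
```

```bash
python3 st.py
```

```text
t 17.75 foot in mouth mm [-5.6  2. ] z -86.6 tcp z 0.3472 tilt [ 0.0104  0.0042 -0.9999] F [-5.9 -1.8  6.3] op 0.319 yaw 6.27 tau [-0.29  1.45  0.04]
```

>>> apply_moves:
  increments:
    - [[1, 0, 0, 0.0012, 0], [1, 0, 0, 0.0008, 0], [1, 0, 0, 0.0005, 0]]

```text
t: 18.05
eef_pos: [0.5428, 0.2388, 0.3466]
eef_rot: [[-0.109, 0.994, 0.011], [0.994, 0.109, 0.004], [0.003, 0.011, -1.0]]
ft_force: [-6.3, -0.6, 6.1]
opening: 0.319
```

```bash
python3 st.py
```

```text
t 18.05 foot in mouth mm [-5.6  2.1] z -87.1 tcp z 0.3466 tilt [ 0.0109  0.0043 -0.9999] F [-6.3 -0.6  6.1] op 0.319 yaw 6.28 tau [-0.42  1.43  0.02]
```

>>> apply_moves:
  increments:
    - [[1, 0, 0, 0.0003, 0], [1, 0, 0, 0.0003, 0], [0.6, 0, 0, 0, 0], [0.5, 0, 0, 0, 0], [0.45, 0, 0, 0, 0], [0.42, 0, 0, 0, 0], [0.4, 0, 0, 0, 0]]

```text
t: 18.75
eef_pos: [0.5441, 0.2389, 0.3477]
eef_rot: [[-0.109, 0.994, 0.018], [0.994, 0.109, 0.006], [0.004, 0.019, -1.0]]
ft_force: [0.1, -0.9, 0.3]
opening: 0.587
```

```bash
python3 st.py; python3 -c "
from workcell import *
from h import *
c=capture('wrist');cv2.imwrite('pics/w8.png',c['img'])"
```

```text
t 18.75 foot in mouth mm [-2.2  2.3] z -86.1 tcp z 0.3477 tilt [ 0.0182  0.006  -0.9998] F [ 0.1 -0.9  0.3] op 0.587 yaw 6.27 tau [-0.03 -0.1   0.  ]
```

View pics/w8.png

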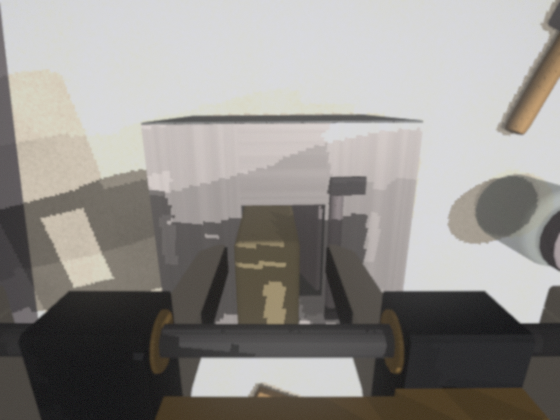

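The fingers are clear of the bar on both sides (bar 238-298, fingers at 228 and 328). I'll lift straight up.

>>> apply_moves:
  increments:
    - [[0.4, 0, 0, -0.005, 0], [0.4, 0, 0, -0.01, 0], [0.4, 0, 0, -0.015, 0], [0.4, 0, 0, -0.015, 0], [0.4, 0, 0, -0.02, 0], [0.4, 0, 0, -0.02, 0], [0.3, 0, 0, -0.02, 0], [0.2, 0, 0, -0.015, 0], [0.2, 0, 0, 0, 0], [0.2, 0, 0, 0, 0], [0.2, 0, 0, 0, 0]]

```text
t: 19.9
eef_pos: [0.541, 0.2379, 0.4784]
eef_rot: [[-0.109, 0.994, 0.022], [0.994, 0.109, 0.007], [0.005, 0.023, -1.0]]
ft_force: [0.0, 0.4, 0.4]
opening: 0.801
```

```bash
python3 st.py; python3 -c "
from workcell import *
from h import *
c=capture('wrist');cv2.imwrite('pics/w9.png',c['img'])
c=capture('scene');cv2.imwrite('pics/s9.png',c['img']);cv2.imwrite('pics/s9c.png',cv2.resize(c['img'][100:260,310:440],None,fx=3.7,fy=3.7,interpolation=cv2.INTER_CUBIC))"
```

```text
t 19.9 foot in mouth mm [-4.2  1.9] z 44.7 tcp z 0.4784 tilt [ 0.0224  0.0074 -0.9997] F [0.  0.4 0.4] op 0.801 yaw 6.27 tau [-0.05 -0.08  0.  ]
```

View pics/w9.png

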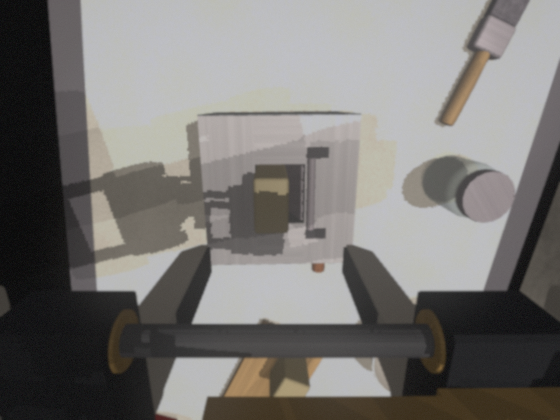

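View pics/s9c.png

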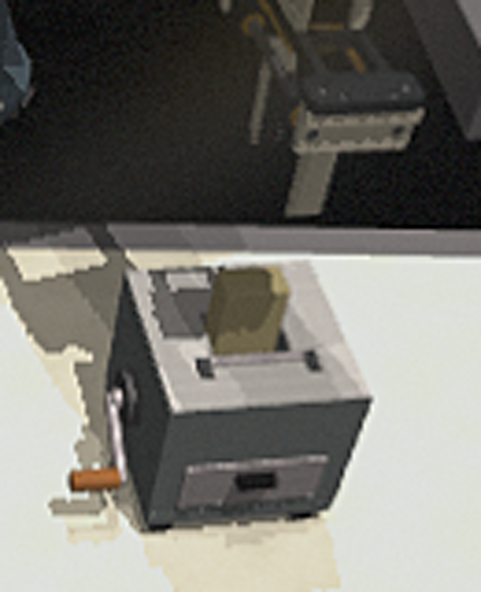

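View pics/s9.png

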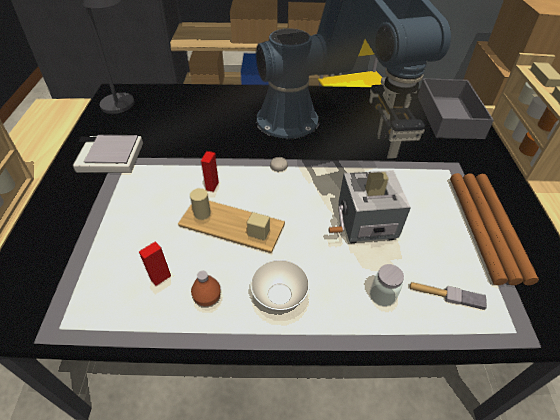

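```bash
python3 -c "
from workcell import *
from h import *
c=capture('wrist');cv2.imwrite('pics/c10.png',cv2.resize(cv2.convertScaleAbs(c['img'][135:255,235:345],alpha=1.8,beta=10),None,fx=5,fy=5,interpolation=cv2.INTER_CUBIC))
for h in (.04,.045,.05,.055): print(h,(proj(rect(.5427,.2376,np.radians(6.4),.03,.05,.15+h),c)*5-np.array([235,135])*5).round(0).tolist())"; python3 st.py
```

```text
0.04 [[269.0, 216.0], [267.0, 492.0], [97.0, 493.0], [91.0, 217.0]]
0.045 [[271.0, 222.0], [268.0, 503.0], [96.0, 504.0], [90.0, 223.0]]
0.05 [[273.0, 229.0], [270.0, 514.0], [95.0, 516.0], [88.0, 230.0]]
0.055 [[275.0, 236.0], [272.0, 525.0], [94.0, 527.0], [87.0, 237.0]]
t 20.05 foot in mouth mm [-4.4  1.8] z 44.3 tcp z 0.478 tilt [ 0.0215  0.0071 -0.9997] F [-0.3 -1.   0.3] op 0.8 yaw 6.27 tau [-0.08 -0.07 -0.01]
```

View pics/c10.png

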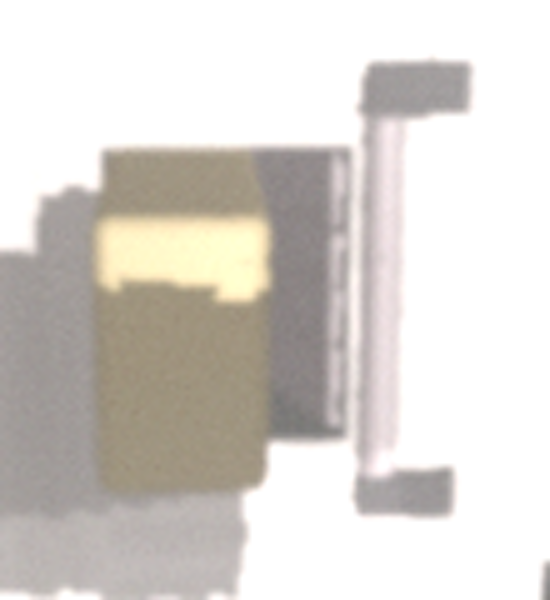

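The crop shows the bar upright against the -x wall. Its top spans (97-267, 217-490), about 40-45 mm above the mouth. The flap is folded down on the +x side.

```bash
python3 -c "
from workcell import *
print(finish_job())"
```

```text
the job is handed in; nothing more can be done
None
```

The soap bar is loaded: it stands upright in the mill's mouth on the feed plate, released, and I handed the job in at about 20 s. No verdict was reported.

**Bar:** I took the cream block in the middle of the board and left the two red lookalikes alone. The first grip crept up 7 mm, so I opened and regripped lower, about 11 mm below the bar's top.

**Flap:** The bar pushed the flap open with about 10 N, well under the 25 N limit, with its foot 4 to 6 mm towards -x of the mouth's centre, at times just short of the 5 to 8 mm asked for.

**Plate:** The bar met the plate about 82 mm below the mouth. I then pressed it until the force suggested about 4–5 mm of give and the distance travelled about 5.5 mm. The two measures differ because of friction and noise, but both are inside 3–7 mm.

**Last checks:**
- The pictures show the bar upright against the -x wall, with its top about 40–45 mm above the mouth and the flap folded down on the +x side.
- The gripper is clear, and the wrist force reads about zero.
- In the scene picture, the other objects are where they were.
- I couldn't measure how far the plate stays pressed under the bar's weight alone. From that weight I expect about 1.2 mm; 0.4 mm is needed.

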